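# Turn the mill carousel round to the scoop tray

## Robot

A 7-joint arm with a two-finger parallel gripper is mounted at the origin on the work surface. World frame = base frame: x ahead of the robot, y to its left, z up, the work surface at z = 0. Lengths are in mm, angles in rad, forces in N, time in s.
With the tool pointing down it reaches from about 400 to 875 mm from the base axis. Payload 4.4 kg.
Tool frame: the origin (TCP) lies at the very end of the fingers, on their centre line; the grasp point (between the pads) lies 19 mm behind it; z points along the fingers, y is the line along which they close (so a half turn about z gives the same grasp; the last joint's range is limited). The gripper opens to 85 mm and grips with 20 to 120 N. Pads are 22 mm wide; open, the fingers measure 114 mm over their backs; the gripper's body (76 mm by 85 mm) begins 54 mm behind the grasp point. The pads swing forward as they close: fully open they stand 13 mm farther back than shut.
Start: joints at [1.253, 0.628, 0.038, 1.517, -0.027, 0.996, -0.02], TCP at [161.973, -629.51, 231.313] pointing down, gripper open.
Joint ranges: [-3.06, 3.06], [-0.37, 2.12], [-1.25, 1.32], [0.18, 2.47], [-1.1, 4.24], [0.23, 1.98], [-2.94, 2.94]. Speed limits (rad/s): [2.57, 2.57, 3.14, 3.14, 3.14, 3.14, 3.14].

## Interface

Orientations are given as [roll, pitch, yaw] about the fixed x, y, z axes, in that order (R = Rz(yaw) Ry(pitch) Rx(roll)).
In Python, from cell import ctrl gives the robot as it stands.
- The arm moves only by the tool step_arm, never from a script. Its argument "series" is a list that holds one entry, the list of rows, each a list of 7 numbers: the turn, a rotation vector about the tool's x, y, z as a fraction of full scale, then the shift along the tool's x, y, z as a fraction of full scale, then the closure, from 0 (fully open) to 1 (shut). In form: [[[ax, ay, az, tx, ty, tz, gripper], ...]]. A call has 1 to 12 rows; each row shifts and turns the commanded pose from where the row before left it, along the tool's axes as they then stand; what a row does not reach is not made up. Full scale, the value 1, is 150 mm for a shift and 45 degrees for a turn. A row lasts 1/10 s, in which the tool goes at most 50 mm and 8.59 degrees, less where a joint would pass 70% of its speed; a pose out of reach is approached as far as the arm can. A call with a number of a shift or a turn outside -1 to 1 is refused whole. A call with a gripper value outside its range is refused whole. The fingers move at their own pace and stop on an object; the grip force is fixed at half the most. Time passes only in rows, so rows that do not move let the fingers close. It gives the time, the measured TCP pose, the force, the opening and the grip force at its end, in the units of the state.
- ctrl.read_state(): the state, without advancing time (a new reading comes with each control period).
- ctrl.get_image(name): name is "scene" or "side" or "wrist"; returns a dict with "img" (384x512x3 uint8, red, green, blue), "fx", "fy", "cx", "cy" (pixels), "R" (3x3) and "t" (3): a world point X has camera coordinates R X + t. Camera axes: x right, y down, z forward; pixel columns grow to the right and rows downward; lengths in mm; the calibration is good to about 2 mm. The wrist camera is an equidistant fisheye: a pixel r from the principal point sees the ray r / f radians off the axis. A picture is of the moment at which its call begins. There is no depth.
- ctrl.finish_job(): hands the job in; it is judged then, once.
Trained networks look in a picture, given as the dict that the camera call returned (one of the last four; its "shot" number tells which), for a name from the list of things; names that differ only in an ending like _2 or _b are one class to them, and where a whole thing is asked for, a point or a joint stands for the part that bears it (a point fixed in the world has none). Each returns a list of dicts, best first, with "score" (0 to 1); they miss things now and then, are a little off and sometimes report something else, mostly with a low value. They report only what shows in the picture. A call takes as long as a camera call. They do not tell look-alikes from the thing itself.
- ctrl.recognise(picture, thing): "centre" ([column, row] in pixels, amid what is visible of it).
The state is a dict: "clock": time; "qpos": joint angles; "qd": joint speeds; "tau": joint torques, N m; "eef_pos": TCP position; "tool_rot": TCP orientation; "force": force on the tool from outside, world axes, zero at the start; "torque": the same for the moment, N m; "width": finger opening in mm; "gripper_force": force on a finger pad.
Only numpy, scipy, OpenCV 4.12 (cv2) and the standard library are available. Lean on these libraries where they do the work, as an engineer would, in place of code of your own. Each camera call takes 0.05 s, during which the arm holds its last target. There are 200 camera calls.

## Task

The chrome pepper mill with its crown off is next to be refilled: gently push the carousel round by its rim, whose notches take a fingertip, until that open mill stands at the scoop tray, squarely in front of the middle of the tray's open mouth. Turn it by the rim only, without touching or lifting the three mills on it, and leave the shaker cap and the tamping rod where they stand. Finish with the carousel at rest and the hand clear of everything.

Things in the scene. Friction and masses are not known exactly. Their poses are not given: they have to be found in the camera images.
- platter: Round white carousel platter of radius 180 mm on an upright axis, turning freely without end either way (under 1 N at the rim) and staying where it is left. Origin: on the axis at the underside, 28 mm above the counter; 22 mm thick; z up. Its rim has six finger notches, at 30, 90, 150.. deg counter-clockwise from its x axis, and six wells on its top, at 0, 60, 120.. deg.
- rim_notch (a point): One of the six like finger notches in the platter's rim, turning with the platter: this point is 155 mm from the axis, at 30 deg from the platter's x axis, at half the platter's thickness (39 mm above the counter). The others follow every 60 deg. A notch is open above and below, with rounded shoulders: 46 mm wide at 150 mm from the axis, 53 mm at 160, 74 mm at 170; its floor is at 135 mm.
- well (a point): Centre of one of the six shallow wells in the platter's top (at 0 deg; the others every 60 deg), 70 mm from the axis, 50 mm above the counter. Well rims are 65 mm across and 5 mm high.
- tray_mouth (a point): Middle of the open mouth of the fixed galvanized scoop tray, 10 mm above the counter. Its x axis points level from the mouth into the tray, straight away from the carousel's axis, which lies 200 mm before the mouth; y runs along the mouth. The tray is 180 mm wide, 240 mm long, with 55 mm walls; beyond it a 115 mm wide chute rises along x to a hopper.
- pepper_mill_mid (a point): Pepper mill to be refilled: waisted chrome mill, 52 mm across, 120 mm high to its open mouth, no crown, with the thin bare spindle standing out of it to 148 mm. It stands loose in one of the platter's wells, so it rides round with the platter. This point is on its axis, 60 mm above its foot; z is up.
- salt_mill_mid (a point): Salt mill: the same chrome body closed by a domed crown with a small knob, 52 mm across, 170 mm high, loose in another well. This point is on its axis 60 mm above its foot.
- glass_grinder_mid (a point): Smoked glass grinder with black base and cap, 52 mm across, 118 mm high, loose in another well. This point is on its axis 60 mm above its foot.
- shaker_cap: Dark bakelite shaker cap, a low dome 46 mm across and 26 mm high, lying loose on the counter left of the carousel. Origin: centre of its underside.
- tamping_rod: Short steel tamping rod standing upright on the counter left of the carousel: round foot 38 mm across, thin stem, small knob, 112 mm high. Origin: centre of its underside.
Mind the look-alikes: they are no part of the job. What is shaped like the tamping_rod but purple or yellow is not meant. What is shaped like the part that bears glass_grinder_mid but orange is not meant.

How it is judged (in metres and radians):
At the end, for the whole second after the job is handed in: The axis of the open pepper mill is within 18 mm (about 15 degrees of platter turn) of the tray mouth's centre line, on the platter's side nearest the tray; the platter is at rest; all three mills stand upright in their wells; cap and rod have not moved by 10 mm (y of pepper_mill_mid in the frame of tray_mouth between -0.018 and 0.018 m and x of pepper_mill_mid in the frame of tray_mouth above -0.16 m and angular speed of platter below 0.05 rad/s and angle between each of pepper_mill_mid, salt_mill_mid, glass_grinder_mid's own z axis and vertical below 0.12 rad and z of pepper_mill_mid in the frame of platter between 0.075 and 0.09 m and horizontal distance between pepper_mill_mid and platter between 0.06 and 0.08 m and z of salt_mill_mid in the frame of platter between 0.075 and 0.09 m and horizontal distance between salt_mill_mid and platter between 0.06 and 0.08 m and z of glass_grinder_mid in the frame of platter between 0.075 and 0.09 m and horizontal distance between glass_grinder_mid and platter between 0.06 and 0.08 m and distance of each of shaker_cap, tamping_rod from where it was at the start of the episode below 0.01 m and angle between tamping_rod's own z axis and vertical below 0.1 rad); the robot touches nothing.
It fails at once if A mill is touched by the robot (contact force between any of the fingers, the arm and pepper_mill above 0.5 N or contact force between any of the fingers, the arm and salt_mill above 0.5 N or contact force between any of the fingers, the arm and glass_grinder above 0.5 N).
It fails at once if A mill is lifted out of its well or tipped ((z of pepper_mill_mid in the frame of platter above 0.095 m or angle between pepper_mill_mid's own z axis and vertical above 0.35 rad) or (z of salt_mill_mid in the frame of platter above 0.095 m or angle between salt_mill_mid's own z axis and vertical above 0.35 rad) or (z of glass_grinder_mid in the frame of platter above 0.095 m or angle between glass_grinder_mid's own z axis and vertical above 0.35 rad)).
It fails at once if The carousel is turned from its middle instead of its rim (contact force between the fingers and platter above 0.5 N and horizontal distance between the grasp point and platter below 0.09 m).
It fails at once if The carousel is spun roughly (faster than 2.5 rad/s) (angular speed of platter above 2.5 rad/s).
It fails at once if The shaker cap or the tamping rod is moved (distance of any of shaker_cap, tamping_rod from where it was at the start of the episode above 0.02 m).
It also fails if it takes over 70 s, if anything falls off the work surface, if the arm or the gripper's body presses on something with over 40 N, if the wrist force passes 120 N, or if a joint passes its speed limit or range.

## Working session

There is one attempt and no reset: what is moved stays moved. The work goes in short steps, Python scripts to look and compute and a tool call to move; the robot and the scene stay as the last step left them, time stands still between calls to the robot, and variables do not carry over. Pictures are saved under pics/ and viewed, at most 10 in all, crops included, and the job is handed in when it is done.

Besides the shell and the picture viewer there is one more tool, called as a command line: name --argument value ..., lists and objects as JSON in quotes. step_arm: Moves the arm, as the interface text tells. Shift numbers are shares of 150 mm and turn numbers shares of 45 degrees, none past 1 either way. Its arguments: {"type":"object","properties":{"series":{"type":"array","items":{"type":"array","items":{"type":"array","items":{"type":"number","minimum":-1,"maximum":1}}}}},"required":["series"]}

```bash
mkdir -p pics; cat > h.py <<'E'
import numpy as np, cv2
from cell import ctrl
def ray(p,uv):
    R=np.array(p["R"]);t=np.array(p["t"])
    d=np.array([(uv[0]-p["cx"])/p["fx"],(uv[1]-p["cy"])/p["fy"],1.])
    return -R.T@t, R.T@d
def at_z(p,uv,z):
    o,d=ray(p,uv); return o+d*(z-o[2])/d[2]
def proj(p,X):
    c=np.array(p["R"])@np.array(X)+np.array(p["t"]); return [p["fx"]*c[0]/c[2]+p["cx"],p["fy"]*c[1]/c[2]+p["cy"]]
E
python3 - <<'E'
from h import *
s=ctrl.read_state();print({k:np.round(s[k],3).tolist() for k in("clock","eef_pos","tool_rot","force","width")})
P={}
for n in("scene","side"):
    p=P[n]=ctrl.get_image(n);cv2.imwrite(f"pics/{n}0.png",cv2.resize(p["img"][:,:,::-1],(800,600)))
    print(n,p["img"].shape)
    for th in["platter","pepper_mill_mid","salt_mill_mid","glass_grinder_mid","shaker_cap","tamping_rod","rim_notch","well","tray_mouth"]:
        try:
            for r in ctrl.recognise(p,th)[:6]:
                z=dict(platter=45,shaker_cap=13,tamping_rod=56,rim_notch=39,well=50,tray_mouth=10).get(th,110)
                print(th,round(r["score"],2),np.round(r["centre"]),np.round(at_z(p,r["centre"],z)))
        except Exception as e: print(th,e)
E
```

```text
{'clock': 0.0, 'eef_pos': [161.856, -628.873, 230.399], 'tool_rot': [-3.14, -0.0, 0.252], 'force': [0.433, 0.775, -0.148], 'width': 85.5}
scene (384, 512, 3)
platter 0.76 [212. 227.] [676.  43.  45.]
pepper_mill_mid 0.7 [211. 171.] [540.  40. 110.]
salt_mill_mid 0.98 [236. 197.] [648. 102. 110.]
salt_mill_mid 0.43 [359. 200.] [681. 385. 110.]
glass_grinder_mid 0.96 [355. 246.] [826. 339. 110.]
glass_grinder_mid 0.67 [253. 192.] [633. 143. 110.]
shaker_cap 0.63 [334. 167.] [408. 394.  13.]
tamping_rod 0.87 [360. 199.] [611. 414.  56.]
tamping_rod 0.66 [380. 222.] [702. 438.  56.]
tamping_rod 0.63 [344. 212.] [660. 360.  56.]
tamping_rod 0.6 [233. 199.] [587.  94.  56.]
rim_notch 0.87 [210. 223.] [656.  36.  39.]
well 0.6 [214. 226.] [680.  47.  50.]
tray_mouth 0.86 [ 66. 228.] [ 615. -325.   10.]
side (384, 512, 3)
platter 0.88 [263. 204.] [596. 115.  45.]
pepper_mill_mid 0.78 [289. 170.] [554.  36. 110.]
salt_mill_mid 0.8 [227. 162.] [716.  61. 110.]
glass_grinder_mid 0.83 [150. 250.] [757. 377. 110.]
glass_grinder_mid 0.75 [247. 185.] [636. 125. 110.]
shaker_cap 0.7 [300. 336.] [416. 400.  13.]
shaker_cap 0.36 [296.  72.] [ 724. -650.   13.]
tamping_rod 0.79 [198. 277.] [652. 372.  56.]
tamping_rod 0.68 [215. 307.] [589. 422.  56.]
tamping_rod 0.61 [166. 311.] [678. 466.  56.]
rim_notch 0.81 [262. 202.] [603. 104.  39.]
well 0.98 [263. 207.] [591. 129.  50.]
well 0.29 [214. 308.] [592. 424.  50.]
tray_mouth 0.57 [297.  75.] [ 714. -631.   10.]
tray_mouth 0.34 [289. 172.] [576. -65.  10.]
```

View pics/scene0.png

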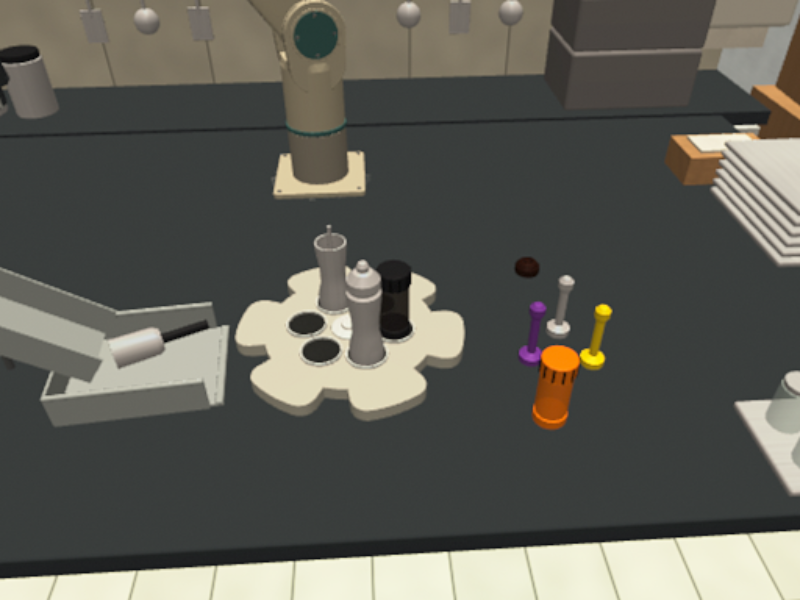

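View pics/side0.png

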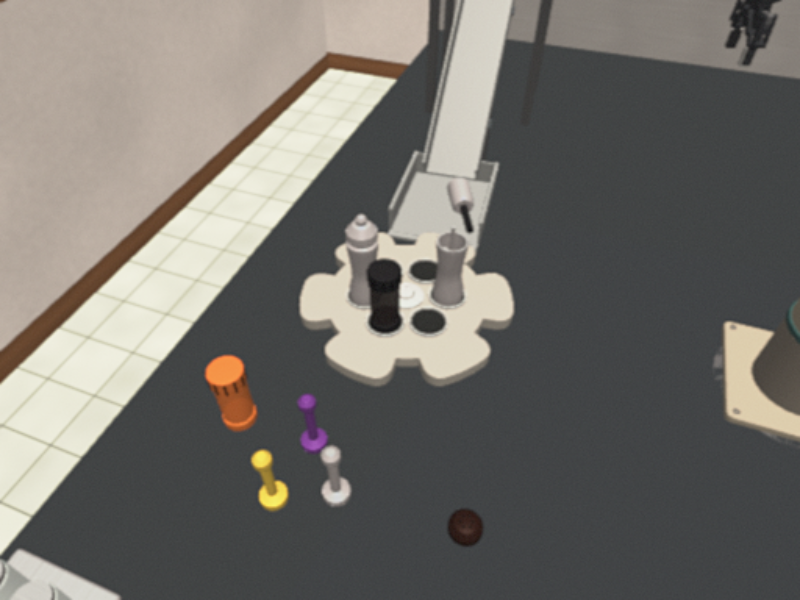

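The open mill is at scene (332,275) and side (450,270), on the robot's side of the platter. The tray is at −y, with its mouth corners near scene (228,330) and (213,400). The cap, rod and look-alikes are on +y. Next I fit the platter in a rectified top view.

```bash
cat >> h.py <<'E'
def rect(p,z,x0=350,x1=850,y0=-400,y1=300):
    # top view 1px=1mm: column = y1-y, row = x1-x
    w=np.float32([[x0,y0],[x0,y1],[x1,y1],[x1,y0]])
    src=np.float32([proj(p,[a,b,z]) for a,b in w]); dst=np.float32([[y1-b,x1-a] for a,b in w])
    return cv2.warpPerspective(p["img"][:,:,::-1].copy(),cv2.getPerspectiveTransform(src,dst),(y1-y0,x1-x0))
E
cat > fit.py <<'E'
from h import *
from scipy.optimize import minimize
def shape():
    r,w=[150,160,170,180],[46,53,74,100]
    def half(rr): return np.interp(rr,[135,150,160,170,180],[20,23,26.5,37,55])
    return half
half=shape()
def model(cx,cy,th,X,Y):
    dx,dy=X-cx,Y-cy;rr=np.hypot(dx,dy);a=np.arctan2(dy,dx)-th
    a=(a-np.pi/6+np.pi/6)%(np.pi/3)-np.pi/6   # about notch at 30+60k
    lat=np.abs(rr*np.sin(a)); rad=rr*np.cos(a)
    return (rr<180)&~((rad>135)&(lat<half(rr)))
def fit(p,x0=(610,60,0)):
    im=rect(p,50)
    hsv=cv2.cvtColor(im,cv2.COLOR_BGR2HSV).astype(int)
    m=(hsv[...,2]>150)&(hsv[...,1]>15)&(hsv[...,1]<70)&(hsv[...,0]>10)&(hsv[...,0]<35)
    m=cv2.morphologyEx(m.astype(np.uint8),cv2.MORPH_OPEN,np.ones((5,5)))
    n,l,st,c=cv2.connectedComponentsWithStats(m);k=1+np.argmax(st[1:,4]);m=l==k
    rr,cc=np.mgrid[0:500,0:700];X,Y=850-rr,300-cc
    def cost(v):
        M=model(v[0],v[1],np.radians(v[2])+np.pi/6,X,Y);ring=np.hypot(X-v[0],Y-v[1])>105
        return ((M^m)&ring).sum()
    best=None
    c0=[(850-c[k][1]),300-c[k][0]]
    for a in range(0,60,10):
        r=minimize(cost,[c0[0],c0[1],a],method="Nelder-Mead",options=dict(initial_simplex=[[c0[0],c0[1],a],[c0[0]+15,c0[1],a],[c0[0],c0[1]+15,a],[c0[0],c0[1],a+8]]))
        if best is None or r.fun<best.fun:best=r
    return best.x,best.fun,im,m
E
python3 - <<'E'
from fit import *
out=[]
for n in("scene","side"):
    p=ctrl.get_image(n);v,f,im,m=fit(p);print(n,np.round(v,1),f,m.sum())
    im[cv2.morphologyEx(m.astype(np.uint8),cv2.MORPH_GRADIENT,np.ones((2,2)))>0]=(0,0,255)
    for k in range(6):
        a=np.radians(v[2]+60*k);
        for r,c in((155,(255,0,0)),):
            b=a+np.pi/6;cv2.circle(im,(int(300-v[1]-r*np.sin(b)),int(850-v[0]-r*np.cos(b))),4,c,-1)
        q=(int(300-v[1]-70*np.sin(a)),int(850-v[0]-70*np.cos(a)));cv2.circle(im,q,32,(0,200,0),1);cv2.putText(im,str(k),q,0,.6,(0,0,255),2)
    out.append(im)
cv2.imwrite("pics/top0.png",cv2.resize(np.vstack(out)[:, :],(420,600)))
cv2.imwrite("pics/topS.png",out[0])
E
```

```text
scene [621.4  70.3  -9.7] 11546.0 54490
side [621.1  72.1  51.2] 23148.0 68182
```

View pics/topS.png

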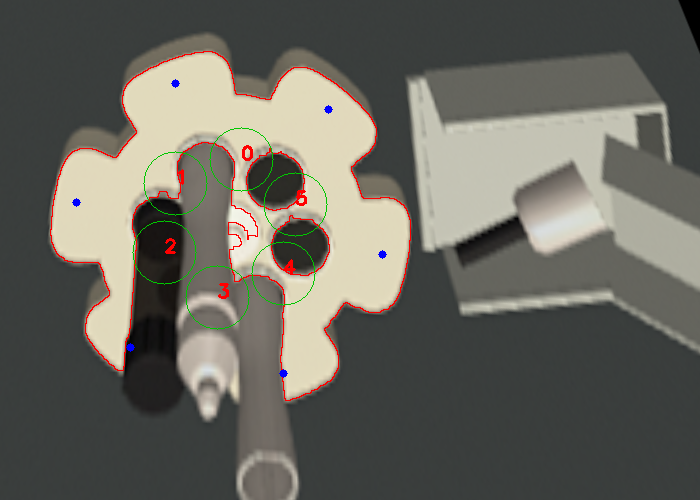

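Top view: the centre is good at (621,71). My notch folding was off by 30°, so the notches are at about −9.3+60k and the wells at 20.7+60k: salt 20.7, glass 80.7, pepper −159.3. Next I measure the tray direction from a rectified view at z=10.

```bash
python3 - <<'E'
from h import *
o=[]
for n in("scene","side"):
    p=ctrl.get_image(n);im=rect(p,10,450,850,-400,0)
    for a in(-110,-100,-90,-80):
        t=np.radians(a);e=np.array([np.cos(t),np.sin(t)]);l=np.array([-e[1],e[0]]);c=np.array([621,71])
        f=lambda q:(int(-q[1]),int(850-q[0]))
        cv2.circle(im,f(c+200*e),3,(0,0,255),-1)
        cv2.putText(im,str(a),f(c+210*e),0,.35,(0,0,255),1)
    o.append(im)
cv2.imwrite("pics/tray.png",np.hstack(o))
E
```

```text
(no output)
```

View pics/tray.png

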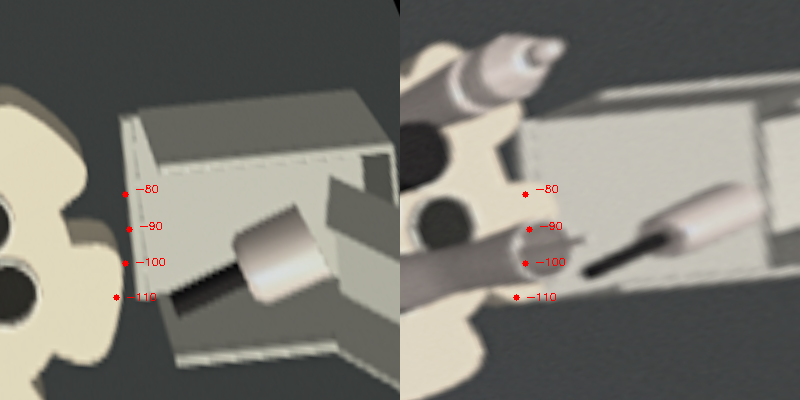

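step_arm --series '[[[0,0,0,0.212,-0.135,0,1],[0,0,0,0.212,-0.135,0,1],[0,0,0,0.212,-0.135,0,1],[0,0,0,0.212,-0.135,0,1],[0,0,0,0.212,-0.135,0,1],[0,0,0,0.212,-0.135,0,1],[0,0,0,0.212,-0.135,0,1],[0,0,0,0.212,-0.135,0,1],[0,0,0,0.212,-0.135,0,1],[0,0,0,0.212,-0.135,0,1]]]'

```text
clock: 2.2
eef_pos: [420.5, -353.1, 231.5]
tool_rot: [3.141, -0.0, 0.252]
force: [0.2, -0.7, 0.1]
width: 0.1
gripper_force: 0.0
```

step_arm --series '[[[0,0,0,0.212,-0.135,0,1],[0,0,0,0.212,-0.135,0,1],[0,0,0,0.212,-0.135,0,1],[0,0,0,0.212,-0.135,0,1],[0,0,0,0.212,-0.135,0,1],[0,0,0,0.212,-0.135,0,1],[0,0,0,0.212,-0.135,0,1],[0,0,0,0.212,-0.135,0,1],[0,0,0,0.212,-0.135,0,1],[0,0,0,0.212,-0.135,0,1],[0,0,0,0,0,0,1],[0,0,0,0,0,0,1]]]'

```text
clock: 3.4
eef_pos: [677.1, -77.8, 230.8]
tool_rot: [-3.141, 0.001, 0.254]
force: [-0.3, -1.0, -0.1]
width: -0.2
gripper_force: 0.0
```

```bash
python3 - <<'E'
from h import *
s=ctrl.read_state();print({k:np.round(s[k],3).tolist() for k in("clock","qpos","eef_pos","tool_rot","force","width")})
a=ctrl.get_image("scene")["img"];b=ctrl.get_image("side")["img"]
cv2.imwrite("pics/a1.png",cv2.resize(np.hstack([a[60:330,80:330],b[60:330,140:390]])[:,:,::-1],(800,432)))
E
```

```text
{'clock': 3.4, 'qpos': [0.062, 0.678, 0.021, 1.418, -0.015, 1.047, -1.232], 'eef_pos': [677.114, -77.829, 230.784], 'tool_rot': [-3.141, 0.001, 0.254], 'force': [-0.268, -0.964, -0.129], 'width': -0.245}
```

View pics/a1.png

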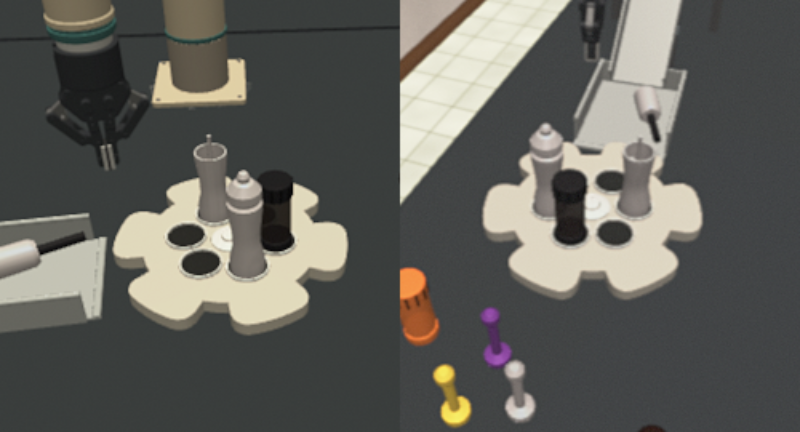

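The closed hand stands above the chosen notch (fingertips at crop (110,165)), and the mills and rod are undisturbed. I go down into the notch.

step_arm --series '[[[0,0,0,0,0,0.18,1],[0,0,0,0,0,0.18,1],[0,0,0,0,0,0.18,1],[0,0,0,0,0,0.18,1],[0,0,0,0,0,0.18,1],[0,0,0,0,0,0.18,1],[0,0,0,0,0,0.14,1],[0,0,0,0,0,0.1,1],[0,0,0,0,0,0,1]]]'

```text
clock: 4.4
eef_pos: [674.9, -80.1, 31.4]
tool_rot: [-3.141, 0.004, 0.25]
force: [-0.3, 0.4, 1.1]
width: -0.2
gripper_force: 0.0
```

```bash
python3 - <<'E'
from h import *
s=ctrl.read_state();print({k:np.round(s[k],3).tolist() for k in("clock","eef_pos","force")})
a=ctrl.get_image("scene")["img"];b=ctrl.get_image("side")["img"]
cv2.imwrite("pics/a2.png",cv2.resize(np.hstack([a[60:330,80:330],b[60:330,140:390]])[:,:,::-1],(800,432)))
yaw=.253;ex=np.array([np.cos(yaw),np.sin(yaw)]);ey=np.array([np.sin(yaw),-np.cos(yaw)])
# arc r=158 from -69.3 to +6 : rows
n=28;sp=np.r_[np.linspace(.3,1,6),np.ones(14),np.linspace(1,.2,8)];A=-69.3+np.cumsum(sp)/sp.sum()*68
P=np.c_[621+158*np.cos(np.radians(A)),71.+158*np.sin(np.radians(A))]
prev=s["eef_pos"][:2]
for q in P:
    d=q-prev;prev=q;print([round(d@ex/150,3),round(d@ey/150,3)],end=",")
print(P[[9,19,27]].round(1))
E
```

```text
{'clock': 4.4, 'eef_pos': [674.949, -80.073, 31.401], 'force': [-0.28, 0.363, 1.085]}
[np.float64(0.034), np.float64(-0.02)],[np.float64(0.024), np.float64(-0.003)],[np.float64(0.032), np.float64(-0.005)],[np.float64(0.039), np.float64(-0.008)],[np.float64(0.046), np.float64(-0.011)],[np.float64(0.053), np.float64(-0.016)],[np.float64(0.052), np.float64(-0.018)],[np.float64(0.051), np.float64(-0.021)],[np.float64(0.05), np.float64(-0.024)],[np.float64(0.048), np.float64(-0.026)],[np.float64(0.047), np.float64(-0.029)],[np.float64(0.045), np.float64(-0.031)],[np.float64(0.044), np.float64(-0.033)],[np.float64(0.042), np.float64(-0.036)],[np.float64(0.04), np.float64(-0.038)],[np.float64(0.038), np.float64(-0.04)],[np.float64(0.036), np.float64(-0.042)],[np.float64(0.034), np.float64(-0.044)],[np.float64(0.031), np.float64(-0.045)],[np.float64(0.029), np.float64(-0.047)],[np.float64(0.026), np.float64(-0.048)],[np.float64(0.021), np.float64(-0.044)],[np.float64(0.017), np.float64(-0.039)],[np.float64(0.013), np.float64(-0.034)],[np.float64(0.01), np.float64(-0.028)],[np.float64(0.007), np.float64(-0.022)],[np.float64(0.005), np.float64(-0.017)],[np.float64(0.003), np.float64(-0.011)],[[731.5 -42. ]
 [773.1  28.3]
 [779.   67.4]]
```

View pics/a2.png

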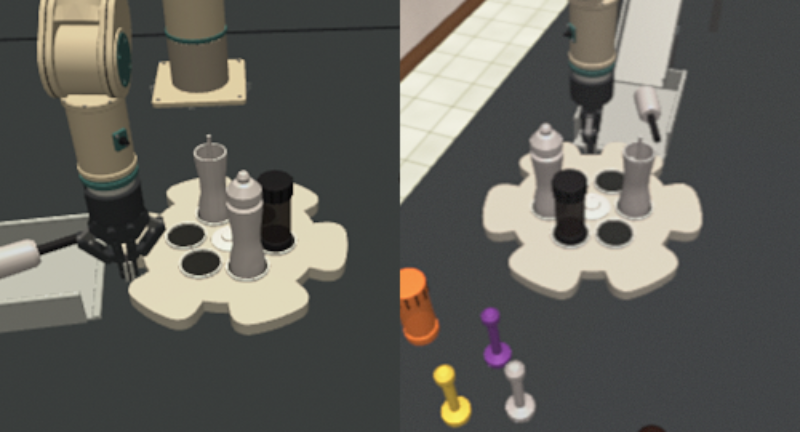

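The fingers sit in the notch at crop (128,265), no load, and the wrist is well clear. I push along the arc.

step_arm --series '[[[0,0,0,0.034,-0.02,0,1],[0,0,0,0.024,-0.003,0,1],[0,0,0,0.032,-0.005,0,1],[0,0,0,0.039,-0.008,0,1],[0,0,0,0.046,-0.011,0,1],[0,0,0,0.053,-0.016,0,1],[0,0,0,0.052,-0.018,0,1],[0,0,0,0.051,-0.021,0,1],[0,0,0,0.05,-0.024,0,1],[0,0,0,0.048,-0.026,0,1]]]'

```text
clock: 5.5
eef_pos: [734.2, -40.1, 33.2]
tool_rot: [-3.141, 0.0, 0.252]
force: [-0.9, -0.8, 0.6]
width: 0.2
gripper_force: 0.3
```

step_arm --series '[[[0,0,0,0.047,-0.029,0,1],[0,0,0,0.045,-0.031,0,1],[0,0,0,0.044,-0.033,0,1],[0,0,0,0.042,-0.036,0,1],[0,0,0,0.04,-0.038,0,1],[0,0,0,0.038,-0.04,0,1],[0,0,0,0.036,-0.042,0,1],[0,0,0,0.034,-0.044,0,1],[0,0,0,0.031,-0.045,0,1],[0,0,0,0.029,-0.047,0,1]]]'

```text
clock: 6.5
eef_pos: [775.6, 30.2, 33.4]
tool_rot: [3.142, -0.0, 0.252]
force: [0.2, -1.1, -0.2]
width: -0.1
gripper_force: 0.3
```

step_arm --series '[[[0,0,0,0.026,-0.048,0,1],[0,0,0,0.021,-0.044,0,1],[0,0,0,0.017,-0.039,0,1],[0,0,0,0.013,-0.034,0,1],[0,0,0,0.01,-0.028,0,1],[0,0,0,0.007,-0.022,0,1],[0,0,0,0.005,-0.017,0,1],[0,0,0,0.003,-0.011,0,1],[0,0,0,0,0,0,1],[0,0,0,0,0,0,1]]]'

```text
clock: 7.5
eef_pos: [781.2, 68.7, 33.4]
tool_rot: [-3.142, -0.0, 0.252]
force: [0.2, 0.1, -0.2]
width: -0.0
gripper_force: 0.0
```

```bash
python3 - <<'E'
from fit import *
s=ctrl.read_state();e=s["eef_pos"];print(s["clock"],np.round(e,1),np.round(s["force"],1),"finger ang",np.degrees(np.arctan2(e[1]-71,e[0]-621)))
o=[]
for n in("scene","side"):
    p=ctrl.get_image(n);v,f,im,m=fit(p);print(n,np.round(v,1),f)
    o.append(p["img"][60:330,80:330] if n=="scene" else p["img"][60:330,140:390])
cv2.imwrite("pics/a3.png",cv2.resize(np.hstack(o)[:,:,::-1],(800,432)))
E
```

```text
7.5 [781.2  68.7  33.4] [ 0.2  0.1 -0.2] finger ang -0.8228038384589652
scene [ 764.2 -308.    33.4] 22342.0
side [620.9  71.6  -5.3] 8344.0
```

View pics/a3.png

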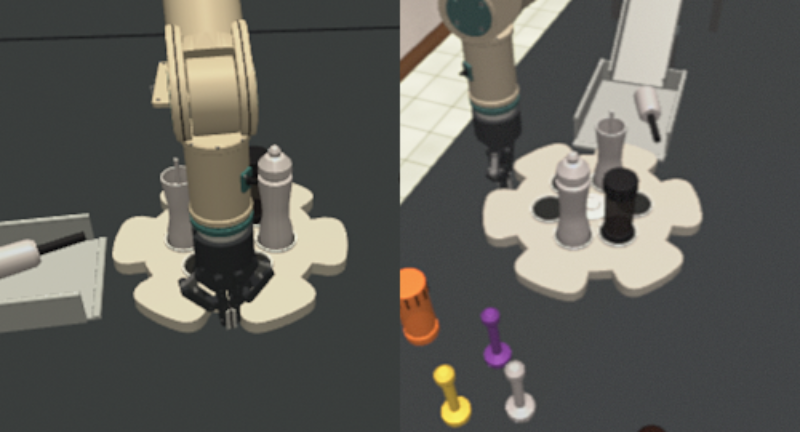

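The mill is 64° round with the hand clear. The side view fit puts the notch at −5.3° with the fingers at −0.8°, so about 12° remain.

step_arm --series '[[[0,0,0,0.008,-0.015,0,1],[0,0,0,0.01,-0.03,0,1],[0,0,0,0.008,-0.04,0,1],[0,0,0,0.006,-0.04,0,1],[0,0,0,0.003,-0.04,0,1],[0,0,0,0.001,-0.03,0,1],[0,0,0,-0.001,-0.018,0,1],[0,0,0,0,-0.008,0,1],[0,0,0,0,0,0,1],[0,0,0,0,0,0,1]]]'

```text
clock: 8.6
eef_pos: [778.0, 101.9, 33.4]
tool_rot: [3.141, -0.0, 0.251]
force: [-0.3, 0.6, -1.0]
width: 0.2
gripper_force: 0.0
```

```bash
python3 - <<'E'
from fit import *
s=ctrl.read_state();e=s["eef_pos"];print(s["clock"],np.round(e,1),np.round(s["force"],1),"finger ang",np.degrees(np.arctan2(e[1]-71,e[0]-621)))
p=ctrl.get_image("side");v,f,im,m=fit(p);print(np.round(v,1),f)
E
```

```text
8.6 [778.  101.9  33.4] [-0.3  0.6 -1. ] finger ang 11.1218703554845
[620.8  72.5   8.2] 10222.0
```

step_arm --series '[[[0,0,0,0.01,0.03,0,1],[0,0,0,0.01,0.015,0,1],[0,0,0,0,0,-0.08,1],[0,0,0,0,0,-0.15,1],[0,0,0,0,0,-0.2,1],[0,0,0,0,0,-0.25,1],[0,0,0,0,0,-0.25,1],[0,0,0,0,0,-0.25,1],[0,0,0,0,0,-0.25,1],[0,0,0,0,0,-0.2,1],[0,0,0,0,0,0,1],[0,0,0,0,0,0,1]]]'

```text
clock: 9.85
eef_pos: [782.8, 96.3, 279.6]
tool_rot: [3.141, -0.002, 0.252]
force: [-0.4, -0.3, -0.2]
width: 0.0
gripper_force: 0.0
```

```bash
python3 - <<'E'
from fit import *
s=ctrl.read_state();print(s["clock"],np.round(s["eef_pos"],1),np.round(s["force"],1))
o=[]
for n in("scene","side"):
    p=ctrl.get_image(n);v,f,im,m=fit(p);print(n,np.round(v,1),f)
    o.append(p["img"][60:330,80:400] if n=="scene" else p["img"][60:360,140:390])
    for t in("pepper_mill_mid","shaker_cap","tamping_rod"):
        print([(t,np.round(r["centre"]).tolist()) for r in ctrl.recognise(p,t)[:3]])
o=[cv2.resize(i,(400,400)) for i in o]
cv2.imwrite("pics/a4.png",np.hstack(o)[:,:,::-1])
E
```

```text
9.85 [782.8  96.3 279.6] [-0.4 -0.3 -0.2]
scene [621.3  70.2   7.8] 13938.0
[('pepper_mill_mid', [192.0, 190.0])]
[('shaker_cap', [333.0, 169.0]), ('shaker_cap', [360.0, 202.0])]
[('tamping_rod', [383.0, 222.0]), ('tamping_rod', [342.0, 217.0]), ('tamping_rod', [360.0, 200.0])]
side [621.1  72.2   8.5] 10212.0
[('pepper_mill_mid', [266.0, 152.0])]
[('shaker_cap', [299.0, 332.0])]
[('tamping_rod', [171.0, 310.0]), ('tamping_rod', [213.0, 309.0]), ('tamping_rod', [199.0, 279.0])]
```

View pics/a4.png

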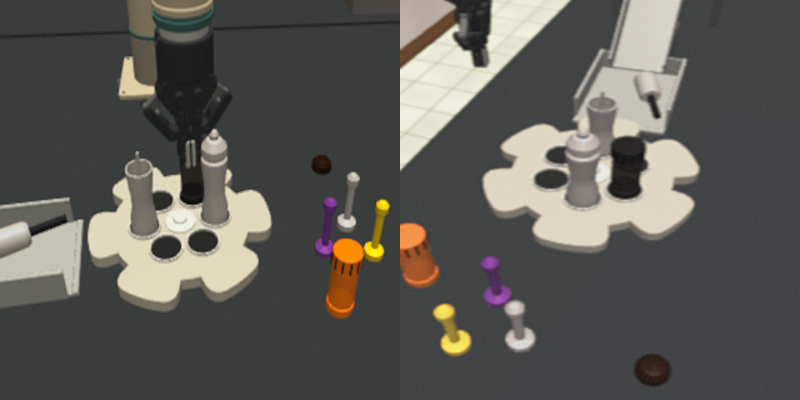

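All three mills stand upright. The open mill (crop left (142,200)) faces the tray at about −82°, against a target of about −83°. The cap and rod have not moved and the hand is clear, so I hand in.

```bash
python3 -c "
from cell import ctrl
print(ctrl.finish_job())"
```

```text
the job is handed in; nothing more can be done
None
```

I turned the carousel by a rim notch until the open pepper mill stood about 1–2° (roughly 2 mm) off the tray mouth's centre line by camera measurement. At hand-in at about 10 s, all three mills were upright, the cap and rod had not moved, the platter was at rest and the hand was clear; no verdict came back.

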